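# Shut the binding cover of a moisture chamber

### The job

Shut the orange sliding cover of the moisture chamber fully, so that both ends of it stand home against the far wall and the dishes inside cannot dry out. The cover fits loosely and binds when it goes crooked: work it along by its two black knobs, a little on one side and then on the other, changing sides when it jams and never forcing it. Leave the bottle, the little box and the tape beside it where they are.

Things in the scene. Friction and masses are not known exactly. Their poses are not given: they have to be found in the camera images.
- chamber: Moisture chamber: fixed grey tray, 275 x 224 mm, 40.5 mm high. Origin: middle of its underside; x axis: the way the cover shuts (away from the robot within 0.3 rad), z up. Near part (its x -149 to -22 mm): hood, into which the open cover slips; beyond: open chamber with two dishes, far wall (the stop) at x = 120 mm. Aluminium lips along both sides hold the cover down; it cannot be lifted out.
- cover: Loose orange cover plate, 0.4 to 0.7 kg, 5 mm thick, upper face 35 mm above the worktop. Origin: on its underside, mid-way between its knobs; x axis: the way it shuts, y left, z up. Its cross-beam (200 mm along y, 40 along x) runs between the rails with 2.2 to 2.9 mm play in all (differs each time, unseen); a narrower blade reaches 131 mm back under the hood. From open to shut: 90 to 105 mm.
- left_knob (a point): Middle of the cover's left (chamber's +y) black knob, an upright round post 16 mm in diameter, 35 to 73 mm above the worktop; this point is 54 mm up. Push it from its hood side with fingertips 46 to 55 mm above the worktop (hood and lips end at 40.5). Pushed alone, its end goes ahead while the other stays about where it is, until the cover is 0.07 to 0.16 rad askew and jams.
- right_knob (a point): The same for the right (chamber's -y) knob, 156 mm from the left one. Free, the cover slides at 1 to 5 N. Jammed, more push there does not help: only a push at the other knob frees it, with 5 to 20 N (the more, the harder it was jammed); within 8 mm it then slides freely again, so stop at about 8 N when it binds.
- left_home (a point): Point fixed to the chamber, where left_knob is when the cover is fully shut (give or take the sideways play). Axes as the chamber's.
- right_home (a point): Point fixed to the chamber, where right_knob is when the cover is fully shut.
- green_bottle: Loose dropper bottle with green label, 32 mm in diameter, 88 mm high, standing left of the chamber; origin under its middle. Bystander.
- glass_box: Loose little blue and white box, 35x29x18 mm, beyond the chamber; origin under its middle. Bystander.
- tape: Loose tape roll, 58 mm in diameter, 19 mm high, beyond the chamber; origin under its middle. Bystander.

How it is judged:
At the end, for the whole second after the job is handed in: Both knobs are within 4 mm, along the track, of where they are when the cover is fully shut, and the cover is at rest (x of left_knob in the frame of left_home above -0.004 m and x of right_knob in the frame of right_home above -0.004 m and linear speed of cover below 0.01 m/s); the robot touches nothing.
It fails at once if The cover is pushed with more than 60 N (contact force between any of the fingers, the arm and cover above 60 N).
It fails at once if The green-label bottle beside the chamber is moved by more than 15 mm (distance of green_bottle from where it was at the start of the episode above 0.015 m).
It fails at once if The little box beside the chamber is moved by more than 15 mm (distance of glass_box from where it was at the start of the episode above 0.015 m).
It fails at once if The tape roll beside the chamber is moved by more than 15 mm (distance of tape from where it was at the start of the episode above 0.015 m).
It also fails if it takes over 67 s, if anything falls off the work surface, if the arm or the gripper's body presses on something with over 40 N, if the wrist force passes 120 N, or if a joint passes its speed limit or range.

### The arm

A 6-joint arm with a two-finger parallel gripper is mounted at the origin on a cart in front of the work surface, level with it; the furniture and walls round the work are solid. World frame = base frame: x ahead of the robot, y to its left, z up, the work surface at z = 0. Lengths are in m, angles in rad, forces in N, time in s.
With the tool pointing down it reaches from about 0.35 to 0.775 m from the base axis. Payload 7.3 kg.
Tool frame: the origin (TCP) lies between the finger pads; the fingertips stand ahead of it and the grasp point (between the pads) lies 6 mm ahead of it (robot.tip_extent is the x of the fingertips in the tool frame, in m); x points along the fingers, z is the direction in which the jaws open and shut, and the axes are right-handed (so a half turn about x gives the same grasp; the last joint's range is limited). The gripper opens to 92 mm and grips with 3 to 60 N. Pads are 19 mm wide; open, the fingers measure 130 mm over their backs; the gripper's body (75 mm by 190 mm) begins 47 mm behind the grasp point.
Start: joints at [1.015, 0.342, 1.524, -0, 1.275, -0.146], TCP at [0.209, 0.482, 0.252] pointing down, gripper open.
Joint ranges: [-2.53, 2.53], [-0.77, 2.02], [0.04, 2.7], [-1, 4.14], [0.28, 2.66], [-3.11, 3.11]. Speed limits (rad/s): [2.57, 2.57, 3.14, 3.14, 3.14, 3.14].

### API

Orientations are given as [roll, pitch, yaw] about the fixed x, y, z axes, in that order (R = Rz(yaw) Ry(pitch) Rx(roll)).
In Python, from cell import robot gives the robot as it stands. The module is installed in compiled form; this text tells all that it offers.
- The arm moves only by the shell command python3 -m creep 'ROWS' [FORCE]. ROWS is JSON, a list of rows, each an object with "translation": the shift along the tool's x, y, z in m, a list of three; "twist": the turn, a rotation vector about the tool's x, y, z in rad, a list of three; "hand": the opening in per cent of the stroke, from 0 (shut) to 100 (fully open). A call has 1 to 5 rows; each row is the pose to reach, as a shift and turn from the pose measured when the call began, along the tool's axes at that moment; what a row does not reach only later rows make up. A row lasts 1/10 s, in which the tool goes at most 50 mm and 8.59 degrees, less where a joint would pass 70% of its speed; a pose out of reach is approached as far as the arm can. A call with a gripper value outside its range is refused whole. The fingers move at their own pace and stop on an object; FORCE is the grip in N (left out, the last holds). Time passes only in rows, so rows that repeat a pose let the fingers close. It gives the time, the measured TCP pose, the force and the opening at its end, in the units of the state.
- robot.observe(): the state, without advancing time (a new reading comes with each control period).
- robot.read_camera(name): name is "side" or "top" or "wrist"; returns the picture (400x640x3 uint8, blue, green, red); there is no depth.
- robot.calibration(name): a dict with "intrinsics" (3x3 intrinsics, pixels), "dist" ([k1, k2, p1, p2, k3] as OpenCV has them; the pictures are not rectified), "cam_to_world" (4x4, takes a point from camera to world coordinates); the wrist camera has in their place "mount" (4x4, takes a point from camera to tool coordinates, whose origin is the TCP and whose axes are the tool frame's). Camera axes: x right, y up, looking along -z (the intrinsics and any distortion apply to the point x, -y, -z); pixel columns grow to the right and rows downward; lengths in m; the calibration is good to about 2 mm. A picture is of the moment at which its call begins: read the wrist's pose just before it. calibration takes no time and is no camera call.
- robot.hand_in(): hands the job in, once; it reports no verdict.
The state is a dict: "time": time; "qpos": joint angles; "qvel": joint speeds; "joint_efforts": joint torques, N m; "tool_pos": TCP position; "tool_rot": TCP orientation; "contact_force": force on the tool from outside, world axes, zero at the start; "torque": the same for the moment, N m; "opening": finger opening in m.
Only numpy, scipy, OpenCV 4.12 (cv2) and the standard library are available. Lean on these libraries where they do the work, as an engineer would, in place of code of your own. Each camera call takes 0.05 s, during which the arm holds its last target. There are 200 camera calls.

## Working session

There is one attempt and no reset: what is moved stays moved. The work goes in short steps, Python scripts to look and compute and a shell command to move; the robot and the scene stay as the last step left them, time stands still between calls to the robot, and variables do not carry over. Pictures are saved under pics/ and viewed, about 8 in all and at most 12, crops included, and the job is handed in when it is done.

```bash
mkdir -p pics
python3 - <<'E'
from cell import robot
import cv2,numpy as np
s=robot.observe();print({k:np.round(v,3) for k,v in s.items()},robot.tip_extent)
for n in("top","side"):
    cv2.imwrite(f"pics/{n}0.png",robot.read_camera(n)); c=robot.calibration(n);print(n,np.round(c["intrinsics"],1),c["dist"],np.round(c["cam_to_world"],3))
E
```

```text
{'time': np.float64(0.0), 'qpos': array([ 1.015,  0.343,  1.525, -0.   ,  1.275, -0.146]), 'qvel': array([ 0.001, -0.001, -0.002, -0.001, -0.002, -0.   ]), 'joint_efforts': array([-1.0000e-03, -4.3124e+01, -2.4422e+01,  7.2000e-02,  5.6000e-02,
       -0.0000e+00]), 'tool_pos': array([0.209, 0.481, 0.251]), 'tool_rot': array([ 2.999,  1.569, -2.123]), 'contact_force': array([ 0.06 , -0.957, -0.058]), 'torque': array([0.036, 0.049, 0.028]), 'opening': np.float64(0.092)} 0.025
top [[454.    0.  319.5]
 [  0.  454.  206.8]
 [  0.    0.    1. ]] [-0.11112501  0.          0.          0.          0.        ] [[ 0.026  0.991 -0.129  0.439]
 [-1.     0.024 -0.02   0.304]
 [-0.017  0.129  0.991  0.967]
 [ 0.     0.     0.     1.   ]]
side [[499.9   0.  319.2]
 [  0.  499.9 202.8]
 [  0.    0.    1. ]] [-0.03689012  0.          0.          0.          0.        ] [[ 0.939  0.179 -0.292  0.295]
 [-0.342  0.456 -0.821 -0.444]
 [-0.013  0.872  0.49   0.496]
 [ 0.     0.     0.     1.   ]]
```

View pics/top0.png

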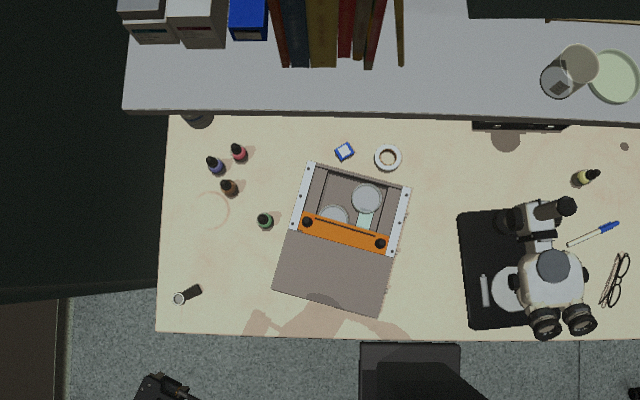

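View pics/side0.png

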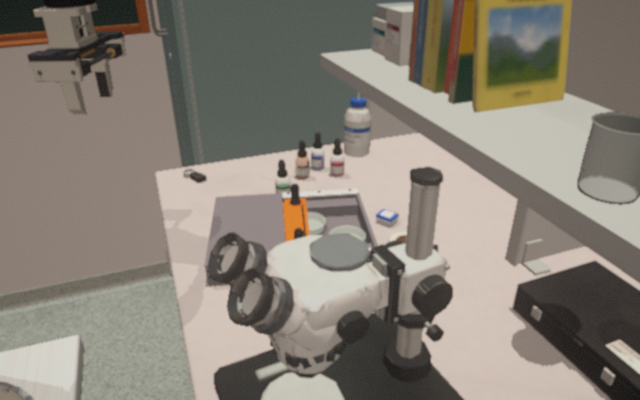

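```bash
cat > h.py <<'E'
from cell import robot
import cv2,numpy as np
from scipy.spatial.transform import Rotation as R
def ray(name,uv,z,T=None):
    c=robot.calibration(name); M=c.get("cam_to_world") if T is None else T@np.array(c["mount"])
    M=np.array(M)
    p=cv2.undistortPoints(np.array(uv,float).reshape(-1,1,2),np.array(c["intrinsics"]),np.array(c["dist"])).reshape(-1,2)
    d=np.c_[p[:,0],-p[:,1],-np.ones(len(p))]@M[:3,:3].T
    o=M[:3,3]; return o+d*((np.asarray(z)-o[2])/d[:,2])[:,None]
def toolT():
    s=robot.observe();T=np.eye(4);T[:3,:3]=R.from_euler("xyz",s["tool_rot"]).as_matrix();T[:3,3]=s["tool_pos"];return T
def orange(im):
    h=cv2.cvtColor(im,cv2.COLOR_BGR2HSV);return cv2.inRange(h,(8,150,80),(22,255,255))
E
python3 - <<'E'
from h import *
im=cv2.imread("pics/top0.png");m=orange(im);m[:150]=0;m[300:]=0
cs=max(cv2.findContours(m,0,2)[0],key=cv2.contourArea);hull=cv2.convexHull(cs)
f=np.zeros_like(m);cv2.fillPoly(f,[hull],255)
k=((im.max(2)<50)&(f>0)).astype(np.uint8)
n,_,st,ce=cv2.connectedComponentsWithStats(k);print(st,ce)
print("rect",cv2.boxPoints(cv2.minAreaRect(cs)))
b=[c for c,s in zip(ce[1:],st[1:]) if s[4]>30]
print(ray("top",b,np.full(len(b),.06)))
q=[(312,161),(411,187),(272,290),(378,318)]
print("chamber",ray("top",q,np.full(4,.0405)))
q=[(265,221),(344,152),(388,158)];print("bystanders",ray("top",q,[.06,.015,.015]))
T=toolT();print(T.round(3))
cv2.imwrite("pics/z0.png",cv2.resize(im[140:330,250:430],None,fx=3,fy=3,interpolation=2))
E
```

```text
[[     0      0    640    400 255847]
 [   302    217     10     10     68]
 [   315    218      1      1      1]
 [   318    219      1      1      1]
 [   322    220      1      1      1]
 [   332    223      1      1      1]
 [   342    226      1      1      1]
 [   348    228      1      1      1]
 [   352    229      1      1      1]
 [   354    230      1      1      1]
 [   359    231      1      1      1]
 [   361    232      2      1      2]
 [   369    234      1      1      1]
 [   371    235      1      1      1]
 [   375    239     10     10     72]] [[319.48516496 199.48033395]
 [306.69117647 221.75      ]
 [315.         218.        ]
 [318.         219.        ]
 [322.         220.        ]
 [332.         223.        ]
 [342.         226.        ]
 [348.         228.        ]
 [352.         229.        ]
 [354.         230.        ]
 [359.         231.        ]
 [361.5        232.        ]
 [369.         234.        ]
 [371.         235.        ]
 [379.43055556 243.31944444]]
rect [[296.5931  230.66473]
 [302.2808  210.18909]
 [389.44412 234.40112]
 [383.75644 254.87677]]
[[0.52581406 0.34803319 0.06      ]
 [0.48608702 0.20163233 0.06      ]]
chamber [[0.65530874 0.34168604 0.0405    ]
 [0.60512628 0.13491921 0.0405    ]
 [0.3871639  0.41520904 0.0405    ]
 [0.33697721 0.20021473 0.0405    ]]
bystanders [[0.52523348 0.43214004 0.06      ]
 [0.68264086 0.27442681 0.015     ]
 [0.67171832 0.17966199 0.015     ]]
[[-0.001 -0.917  0.398  0.209]
 [-0.001  0.398  0.917  0.481]
 [-1.     0.    -0.001  0.251]
 [ 0.     0.     0.     1.   ]]
```

View pics/z0.png

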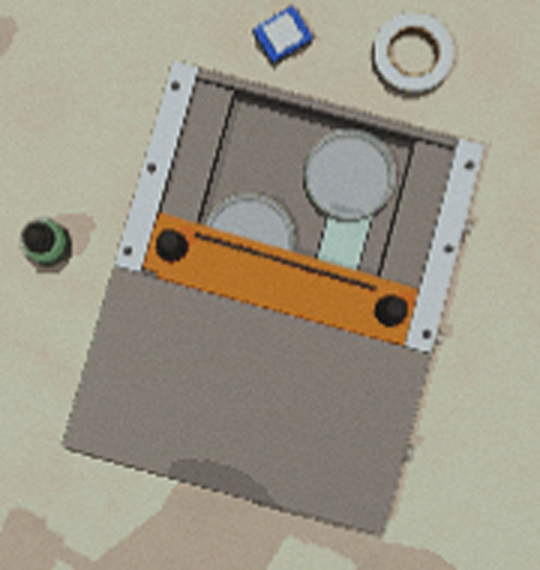

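Run:
```python
from h import *
A=[ray("top",[(122,108)],[z])[0] for z in(0.,.5)];B=[ray("side",[(321,53)],[z])[0] for z in(0.,.4)]
a,b=A[1]-A[0],B[1]-B[0]
s,t=np.linalg.lstsq(np.c_[a,-b],B[0]-A[0],rcond=None)[0];print("shelf corner",A[0]+s*a,B[0]+t*b)
print(ray("top",[(380,112)],[(A[0]+s*a)[2]]))
T=toolT()
u=np.array([.966,-.257,0]);
for n,k in(("L",[.526,.348]),("R",[.486,.2016])):
    for z in(.15,.075):
        g=np.array([*k,z])-u*.035; g[2]=z; print(n,g.round(3),"tool shift",(T[:3,:3].T@(g-T[:3,3])).round(4))
```

```text
shelf corner [0.70039935 0.66927617 0.23051936] [0.70142257 0.66895085 0.23072151]
[[0.69852403 0.2215684  0.23051936]]
L [0.492 0.357 0.15 ] tool shift [ 0.1011 -0.3093 -0.001 ]
L [0.492 0.357 0.075] tool shift [ 0.1761 -0.3093 -0.0009]
R [0.452 0.211 0.15 ] tool shift [ 0.1013 -0.3309 -0.1512]
R [0.452 0.211 0.075] tool shift [ 0.1763 -0.331  -0.1511]
```

```bash
python3 -m creep '[{"translation":[0.02,-0.05,0],"twist":[-0.03,0,0],"hand":0},{"translation":[0.04,-0.1,0],"twist":[-0.06,0,0],"hand":0},{"translation":[0.06,-0.15,0],"twist":[-0.1,0,0],"hand":0},{"translation":[0.08,-0.19,0],"twist":[-0.147,0,0],"hand":0},{"translation":[0.1,-0.23,0],"twist":[-0.147,0,0],"hand":0}]' 20
cat > m.py <<'E'
from h import *
import sys
# report tool pose in track coords (u along, v left), yaw -0.26, relative to the initial left knob
u=np.array([.966,-.257,0]);v=np.array([.257,.966,0])
T=toolT();p=T[:3,3]
for n,k in(("L",[.526,.348,.075]),("R",[.486,.2016,.075])):
    d=np.array(k)-p; print(n,"knob0 minus tcp u,v,z",[round(float(x),4) for x in(d@u,d@v,d[2])],"tool shift",(T[:3,:3].T@d).round(4))
s=robot.observe();print(s["time"],s["contact_force"].round(2),s["opening"])
print("u in tool",(T[:3,:3].T@u).round(3))
E
python3 m.py
```

```text
time: 0.6
tool_pos: [0.4204, 0.3889, 0.1506]
tool_rot: [2.809, 1.569, -2.165]
contact_force: [-0.1, 0.7, 0.3]
opening: 0.0565
L knob0 minus tcp u,v,z [0.1125, -0.0124, -0.0756] tool shift [ 0.0756 -0.1126 -0.0121]
R knob0 minus tcp u,v,z [0.1115, -0.1641, -0.0756] tool shift [ 0.0758 -0.1118 -0.1639]
0.6 [-0.09  0.68  0.29] 0.056515236611867366
u in tool [-0.    -1.     0.001]
```

```bash
python3 -m creep '[{"translation":[0,-0.04,-0.012],"twist":[0,0,0],"hand":0},{"translation":[0.03,-0.08,-0.012],"twist":[0,0,0],"hand":0},{"translation":[0.076,-0.08,-0.012],"twist":[0,0,0],"hand":0},{"translation":[0.076,-0.08,-0.012],"twist":[0,0,0],"hand":0},{"translation":[0.076,-0.08,-0.012],"twist":[0,0,0],"hand":0}]'
python3 m.py
python3 - <<'E'
from h import *
im=robot.read_camera("top");cv2.imwrite("pics/a1.png",cv2.resize(im[130:330,240:440],None,fx=3,fy=3))
E
```

```text
time: 1.1
tool_pos: [0.4936, 0.3564, 0.0743]
tool_rot: [2.443, 1.567, -2.531]
contact_force: [0.4, 0.5, 0.0]
opening: 0.0162
L knob0 minus tcp u,v,z [0.0334, 0.0002, 0.0007] tool shift [-0.0008 -0.0335  0.0003]
R knob0 minus tcp u,v,z [0.0324, -0.1515, 0.0007] tool shift [-0.0003 -0.0326 -0.1515]
1.1 [0.39 0.47 0.04] 0.016212168185539066
u in tool [-0.003 -1.     0.001]
```

View pics/a1.png

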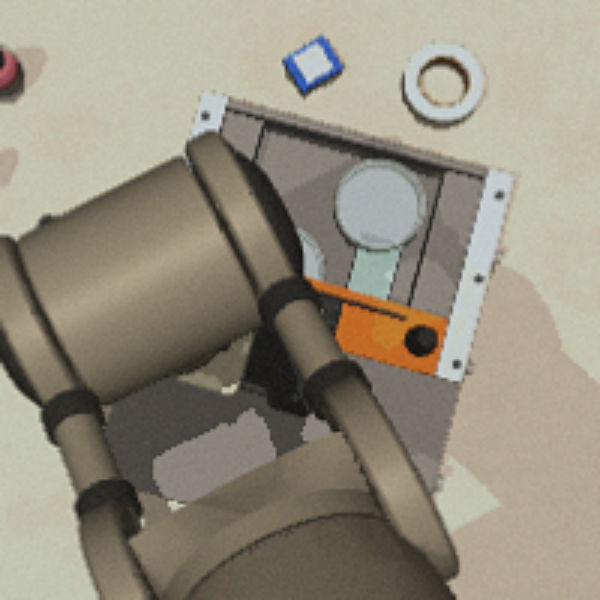

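```bash
python3 -m creep '[{"translation":[0,-0.010,0],"twist":[0,0,0],"hand":0},{"translation":[0,-0.014,0],"twist":[0,0,0],"hand":0},{"translation":[0,-0.017,0],"twist":[0,0,0],"hand":0},{"translation":[0,-0.020,0],"twist":[0,0,0],"hand":0},{"translation":[0,-0.020,0],"twist":[0,0,0],"hand":0}]'
python3 m.py;  python3 -m creep '[{"translation":[0,-0.003,0],"twist":[0,0,0],"hand":0},{"translation":[0,-0.005,0],"twist":[0,0,0],"hand":0}]'; python3 m.py
```

```text
time: 1.65
tool_pos: [0.5134, 0.3522, 0.0763]
tool_rot: [2.324, 1.57, -2.649]
contact_force: [-2.8, 1.0, 3.0]
opening: 0.0008
L knob0 minus tcp u,v,z [0.0132, -0.0009, -0.0013] tool shift [ 0.0013 -0.0132 -0.0008]
R knob0 minus tcp u,v,z [0.0122, -0.1526, -0.0013] tool shift [ 0.0014 -0.0123 -0.1526]
1.65 [-2.79  0.98  3.03] 0.0007670310965934919
u in tool [-0.001 -1.     0.001]
time: 1.85
tool_pos: [0.5181, 0.351, 0.0763]
tool_rot: [2.231, 1.569, -2.742]
contact_force: [-3.8, 1.8, 3.5]
opening: 0.0004
L knob0 minus tcp u,v,z [0.0084, -0.0008, -0.0013] tool shift [ 0.0013 -0.0084 -0.0008]
R knob0 minus tcp u,v,z [0.0074, -0.1525, -0.0013] tool shift [ 0.0014 -0.0074 -0.1526]
1.85 [-3.75  1.75  3.49] 0.0003518481892294107
u in tool [-0.001 -1.     0.   ]
```

```bash
python3 -m creep '[{"translation":[0,0.025,0],"twist":[0,0,0],"hand":0},{"translation":[0,0.025,-0.045],"twist":[0,0,0],"hand":0},{"translation":[0,0.025,-0.09],"twist":[0,0,0],"hand":0},{"translation":[0,0.025,-0.135],"twist":[0,0,0],"hand":0},{"translation":[0,0.018,-0.153],"twist":[0,0,0],"hand":0}]'
python3 m.py;  python3 -m creep '[{"translation":[0,0,0],"twist":[0,0,0],"hand":0}]'; python3 m.py
```

```text
time: 2.35
tool_pos: [0.4599, 0.2046, 0.0763]
tool_rot: [2.487, 1.567, -2.487]
contact_force: [0.1, -0.2, -0.1]
opening: 0.0003
L knob0 minus tcp u,v,z [0.027, 0.1555, -0.0013] tool shift [ 0.0008 -0.0269  0.1556]
R knob0 minus tcp u,v,z [0.026, 0.0038, -0.0013] tool shift [ 0.0012 -0.026   0.0038]
2.35 [ 0.12 -0.23 -0.08] 0.0003172476581353253
u in tool [-0.002 -1.     0.001]
time: 2.45
tool_pos: [0.4608, 0.2023, 0.0765]
tool_rot: [2.915, 1.568, -2.062]
contact_force: [-0.0, 0.1, -0.7]
opening: 0.0004
L knob0 minus tcp u,v,z [0.0256, 0.1575, -0.0015] tool shift [ 0.001  -0.0249  0.1576]
R knob0 minus tcp u,v,z [0.0246, 0.0058, -0.0015] tool shift [ 0.0014 -0.0246  0.0059]
2.45 [-0.04  0.14 -0.74] 0.0004405535957263207
u in tool [-0.001 -1.     0.004]
```

```bash
python3 -m creep '[{"translation":[0,-0.006,0.004],"twist":[0,0,0],"hand":0},{"translation":[0,-0.009,0.004],"twist":[0,0,0],"hand":0},{"translation":[0,-0.012,0.004],"twist":[0,0,0],"hand":0},{"translation":[0,-0.015,0.004],"twist":[0,0,0],"hand":0},{"translation":[0,-0.017,0.004],"twist":[0,0,0],"hand":0}]'
python3 -m creep '[{"translation":[0,-0.003,0],"twist":[0,0,0],"hand":0},{"translation":[0,-0.005,0],"twist":[0,0,0],"hand":0}]'; python3 m.py
```

```text
time: 2.95
tool_pos: [0.4773, 0.2028, 0.0763]
tool_rot: [2.426, 1.566, -2.549]
contact_force: [-5.9, 1.0, 4.1]
opening: 0.0003
time: 3.15
tool_pos: [0.4814, 0.2024, 0.0759]
tool_rot: [2.277, 1.564, -2.697]
contact_force: [-4.9, 0.4, 2.0]
opening: 0.0001
L knob0 minus tcp u,v,z [0.0057, 0.1521, -0.0009] tool shift [ 0.0002 -0.0055  0.1522]
R knob0 minus tcp u,v,z [0.0046, 0.0004, -0.0009] tool shift [ 0.0009 -0.0047  0.0004]
3.15 [-4.92  0.44  2.  ] 0.00012653612084705595
u in tool [-0.005 -1.     0.001]
```

```bash
python3 -m creep '[{"translation":[0,-0.003,0],"twist":[0,0,0],"hand":0},{"translation":[0,-0.006,0],"twist":[0,0,0],"hand":0},{"translation":[0,-0.007,0],"twist":[0,0,0],"hand":0}]'; python3 m.py
```

```text
time: 3.45
tool_pos: [0.4879, 0.2008, 0.0756]
tool_rot: [2.263, 1.562, -2.71]
contact_force: [-5.2, -0.9, 3.9]
opening: -0.0
L knob0 minus tcp u,v,z [-0.001, 0.152, -0.0006] tool shift [-0.0002  0.0011  0.1521]
R knob0 minus tcp u,v,z [-0.002, 0.0003, -0.0006] tool shift [0.0006 0.002  0.0003]
3.45 [-5.24 -0.88  3.89] -2.057694801318392e-06
u in tool [-0.006 -1.     0.001]
```

```bash
python3 -m creep '[{"translation":[0,0.025,0],"twist":[0,0,0],"hand":0},{"translation":[0,0.025,0.045],"twist":[0,0,0],"hand":0},{"translation":[0,0.025,0.09],"twist":[0,0,0],"hand":0},{"translation":[0,0.025,0.135],"twist":[0,0,0],"hand":0},{"translation":[0,0.02,0.153],"twist":[0,0,0],"hand":0}]'
python3 -m creep '[{"translation":[0,-0.006,0.002],"twist":[0,0,0],"hand":0},{"translation":[0,-0.009,0.002],"twist":[0,0,0],"hand":0},{"translation":[0,-0.012,0.002],"twist":[0,0,0],"hand":0},{"translation":[0,-0.015,0.002],"twist":[0,0,0],"hand":0},{"translation":[0,-0.018,0.002],"twist":[0,0,0],"hand":0}]';python3 m.py
```

```text
time: 3.95
tool_pos: [0.5091, 0.3582, 0.0751]
tool_rot: [2.089, 1.567, -2.881]
contact_force: [-0.1, -0.6, -0.3]
opening: 0.0002
time: 4.45
tool_pos: [0.5269, 0.3544, 0.0749]
tool_rot: [2.138, 1.565, -2.833]
contact_force: [-1.4, -0.2, -0.9]
opening: 0.0004
L knob0 minus tcp u,v,z [0.0008, -0.0064, 0.0001] tool shift [-0.0001 -0.0008 -0.0064]
R knob0 minus tcp u,v,z [-0.0002, -0.1581, 0.0001] tool shift [ 0.0003  0.0004 -0.1582]
4.45 [-1.38 -0.18 -0.85] 0.00043597388465425305
u in tool [-0.005 -1.    -0.001]
```

```bash
python3 -m creep '[{"translation":[0,-0.003,0],"twist":[0,0,0],"hand":0},{"translation":[0,-0.006,0],"twist":[0,0,0],"hand":0},{"translation":[0,-0.008,0],"twist":[0,0,0],"hand":0}]';python3 -m creep '[{"translation":[0,-0.003,0],"twist":[0,0,0],"hand":0},{"translation":[0,-0.005,0],"twist":[0,0,0],"hand":0}]';python3 m.py
```

```text
time: 4.75
tool_pos: [0.5349, 0.3523, 0.0749]
tool_rot: [2.085, 1.566, -2.886]
contact_force: [-2.3, 2.3, -0.6]
opening: 0.0006
time: 4.95
tool_pos: [0.54, 0.3511, 0.075]
tool_rot: [2.04, 1.566, -2.932]
contact_force: [-1.6, 2.8, -0.1]
opening: 0.0004
L knob0 minus tcp u,v,z [-0.0127, -0.0066, -0.0] tool shift [ 0.0001  0.0128 -0.0066]
R knob0 minus tcp u,v,z [-0.0138, -0.1583, -0.0] tool shift [ 0.0004  0.0139 -0.1584]
4.95 [-1.58  2.84 -0.06] 0.0004285573905422041
u in tool [-0.004 -1.    -0.001]
```

```bash
python3 -m creep '[{"translation":[0,0.027,0],"twist":[0,0,0],"hand":0},{"translation":[0,0.027,-0.045],"twist":[0,0,0],"hand":0},{"translation":[0,0.027,-0.09],"twist":[0,0,0],"hand":0},{"translation":[0,0.027,-0.135],"twist":[0,0,0],"hand":0},{"translation":[0,0.02,-0.154],"twist":[0,0,0],"hand":0}]'
python3 -m creep '[{"translation":[0,-0.006,0],"twist":[0,0,0],"hand":0},{"translation":[0,-0.009,0],"twist":[0,0,0],"hand":0},{"translation":[0,-0.012,0],"twist":[0,0,0],"hand":0},{"translation":[0,-0.015,0],"twist":[0,0,0],"hand":0},{"translation":[0,-0.018,0],"twist":[0,0,0],"hand":0}]';python3 m.py
```

```text
time: 5.45
tool_pos: [0.4797, 0.2043, 0.0756]
tool_rot: [2.229, 1.564, -2.743]
contact_force: [-0.2, 0.0, 0.1]
opening: 0.0005
time: 5.95
tool_pos: [0.4961, 0.2007, 0.0753]
tool_rot: [2.151, 1.561, -2.82]
contact_force: [-6.7, -0.6, 4.2]
opening: 0.0002
L knob0 minus tcp u,v,z [-0.009, 0.15, -0.0003] tool shift [-0.0005  0.0087  0.1501]
R knob0 minus tcp u,v,z [-0.01, -0.0017, -0.0003] tool shift [ 0.0004  0.01   -0.0017]
5.95 [-6.72 -0.64  4.18] 0.00019294059502000295
u in tool [-0.008 -1.    -0.002]
```

```bash
python3 -m creep '[{"translation":[0,-0.003,0],"twist":[0,0,0],"hand":0},{"translation":[0,-0.006,0],"twist":[0,0,0],"hand":0}]';python3 -m creep '[{"translation":[0,-0.003,0],"twist":[0,0,0],"hand":0},{"translation":[0,-0.006,0],"twist":[0,0,0],"hand":0}]';python3 m.py
```

```text
time: 6.15
tool_pos: [0.5013, 0.2001, 0.0749]
tool_rot: [2.115, 1.559, -2.854]
contact_force: [-3.7, 0.7, 1.1]
opening: 0.0007
time: 6.35
tool_pos: [0.5069, 0.1988, 0.0746]
tool_rot: [2.11, 1.558, -2.858]
contact_force: [-4.4, -0.2, 2.1]
opening: 0.0004
L knob0 minus tcp u,v,z [-0.0198, 0.149, 0.0004] tool shift [-0.0012  0.0193  0.1491]
R knob0 minus tcp u,v,z [-0.0209, -0.0027, 0.0004] tool shift [-0.0002  0.0209 -0.0026]
6.35 [-4.35 -0.16  2.05] 0.00043601586514693824
u in tool [-0.011 -1.    -0.004]
```

```bash
python3 -m creep '[{"translation":[0,-0.003,0],"twist":[0,0,0],"hand":0},{"translation":[0,-0.005,0],"twist":[0,0,0],"hand":0}]';python3 -m creep '[{"translation":[0,0.027,0],"twist":[0,0,0],"hand":0},{"translation":[0,0.027,0.045],"twist":[0,0,0],"hand":0},{"translation":[0,0.027,0.09],"twist":[0,0,0],"hand":0},{"translation":[0,0.027,0.13],"twist":[0,0,0],"hand":0},{"translation":[0,0.02,0.148],"twist":[0,0,0],"hand":0}]'
python3 -m creep '[{"translation":[0,-0.006,0],"twist":[0,0,0],"hand":0},{"translation":[0,-0.009,0],"twist":[0,0,0],"hand":0},{"translation":[0,-0.012,0],"twist":[0,0,0],"hand":0},{"translation":[0,-0.015,0],"twist":[0,0,0],"hand":0},{"translation":[0,-0.018,0],"twist":[0,0,0],"hand":0}]';python3 m.py
```

```text
time: 6.55
tool_pos: [0.512, 0.1975, 0.0743]
tool_rot: [2.122, 1.558, -2.846]
contact_force: [-2.5, -0.6, 1.1]
opening: 0.0002
time: 7.05
tool_pos: [0.5313, 0.3498, 0.074]
tool_rot: [1.953, 1.562, -3.012]
contact_force: [0.6, 0.6, 1.0]
opening: 0.0006
time: 7.55
tool_pos: [0.5485, 0.3443, 0.0738]
tool_rot: [1.98, 1.561, -2.987]
contact_force: [-2.5, 0.5, -0.3]
opening: 0.0007
L knob0 minus tcp u,v,z [-0.0227, -0.0022, 0.0012] tool shift [-0.001   0.0227 -0.0021]
R knob0 minus tcp u,v,z [-0.0237, -0.1539, 0.0012] tool shift [-0.0004  0.0246 -0.1538]
7.55 [-2.54  0.5  -0.31] 0.0006737700978316039
u in tool [-0.009 -1.    -0.006]
```

```bash
python3 -m creep '[{"translation":[-0.001,-0.003,0],"twist":[0,0,0],"hand":0},{"translation":[-0.001,-0.006,0],"twist":[0,0,0],"hand":0},{"translation":[-0.001,-0.007,0],"twist":[0,0,0],"hand":0}]';python3 -m creep '[{"translation":[0,-0.003,0],"twist":[0,0,0],"hand":0},{"translation":[0,-0.006,0],"twist":[0,0,0],"hand":0}]';python3 m.py
python3 - <<'E'
from h import *
im=robot.read_camera("top");cv2.imwrite("pics/a2.png",cv2.resize(im[80:330,240:440],None,fx=2.4,fy=2.4))
E
```

```text
time: 7.85
tool_pos: [0.5556, 0.3421, 0.0748]
tool_rot: [1.984, 1.561, -2.983]
contact_force: [-3.8, 0.5, 0.2]
opening: 0.0006
time: 8.05
tool_pos: [0.5617, 0.3408, 0.0748]
tool_rot: [1.947, 1.561, -3.02]
contact_force: [-2.1, 1.7, 0.1]
opening: 0.0007
L knob0 minus tcp u,v,z [-0.0363, -0.0023, 0.0002] tool shift [ 0.0001  0.0363 -0.0021]
R knob0 minus tcp u,v,z [-0.0373, -0.154, 0.0002] tool shift [ 0.0006  0.0381 -0.1538]
8.05 [-2.12  1.74  0.14] 0.0007369308167413837
u in tool [-0.009 -1.    -0.005]
```

View pics/a2.png

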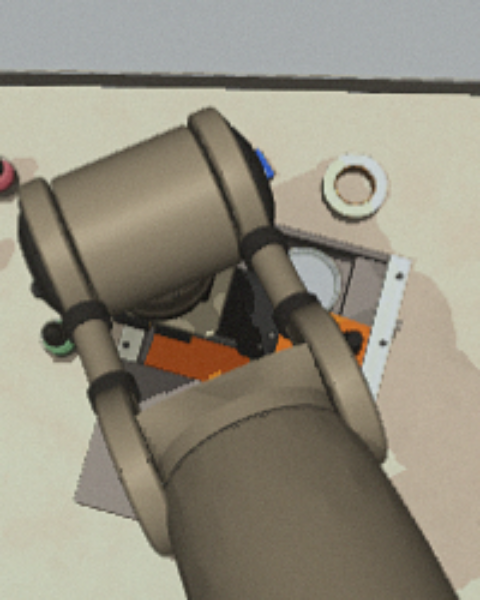

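```bash
python3 -m creep '[{"translation":[-0.002,0.03,0],"twist":[0,0,0],"hand":0},{"translation":[-0.003,0.03,-0.045],"twist":[0,0,-0.1],"hand":0},{"translation":[-0.003,0.03,-0.09],"twist":[0,0,-0.2],"hand":0},{"translation":[-0.003,0.03,-0.132],"twist":[0,0,-0.3],"hand":0},{"translation":[-0.003,0.03,-0.15],"twist":[0,0,-0.3],"hand":0}]'; python3 -m creep '[{"translation":[0,0,0],"twist":[0,0,0],"hand":0}]'; python3 m.py
```

```text
time: 8.6
tool_pos: [0.4913, 0.2003, 0.0778]
tool_rot: [-1.595, 1.28, -0.277]
contact_force: [-0.6, -0.3, -0.2]
opening: 0.0003
time: 8.7
tool_pos: [0.4909, 0.1986, 0.0783]
tool_rot: [-1.596, 1.28, -0.279]
contact_force: [0.6, 0.5, 0.1]
opening: 0.0004
L knob0 minus tcp u,v,z [-0.0045, 0.1533, -0.0033] tool shift [0.0011 0.0042 0.1534]
R knob0 minus tcp u,v,z [-0.0055, 0.0016, -0.0033] tool shift [0.0016 0.0062 0.0017]
8.7 [0.63 0.54 0.14] 0.0003723233514805683
u in tool [ 0.287 -0.958 -0.005]
```

```bash
python3 -m creep '[{"translation":[0.003,-0.0096,0],"twist":[0,0,0],"hand":0},{"translation":[0.004,-0.0134,0],"twist":[0,0,0],"hand":0},{"translation":[0.005,-0.0165,0],"twist":[0,0,0],"hand":0},{"translation":[0.006,-0.0195,0],"twist":[0,0,0],"hand":0}]'; python3 -m creep '[{"translation":[0.001,-0.003,0],"twist":[0,0,0],"hand":0},{"translation":[0.002,-0.006,0],"twist":[0,0,0],"hand":0}]'; python3 m.py
```

```text
time: 9.1
tool_pos: [0.5109, 0.1942, 0.0781]
tool_rot: [-1.596, 1.28, -0.279]
contact_force: [-5.4, 1.5, 5.3]
opening: 0.0006
time: 9.3
tool_pos: [0.5169, 0.1932, 0.0776]
tool_rot: [-1.599, 1.282, -0.281]
contact_force: [-6.1, 0.3, 6.2]
opening: 0.0005
L knob0 minus tcp u,v,z [-0.031, 0.1519, -0.0026] tool shift [-0.0073  0.0293  0.1521]
R knob0 minus tcp u,v,z [-0.032, 0.0002, -0.0026] tool shift [-0.0066  0.0314  0.0004]
9.3 [-6.07  0.33  6.16] 0.000540268572476992
u in tool [ 0.285 -0.958 -0.005]
```

```bash
python3 -m creep '[{"translation":[0.001,-0.003,0],"twist":[0,0,0],"hand":0},{"translation":[0.0015,-0.005,0],"twist":[0,0,0],"hand":0}]'; python3 -m creep '[{"translation":[0.001,-0.003,0],"twist":[0,0,0],"hand":0},{"translation":[0.0015,-0.005,0],"twist":[0,0,0],"hand":0}]'; python3 m.py
```

```text
time: 9.5
tool_pos: [0.5218, 0.1924, 0.0772]
tool_rot: [-1.602, 1.283, -0.284]
contact_force: [-5.1, -1.0, 2.5]
opening: 0.0005
time: 9.7
tool_pos: [0.5268, 0.1915, 0.0767]
tool_rot: [-1.606, 1.285, -0.287]
contact_force: [-3.2, -1.2, 0.4]
opening: 0.0006
L knob0 minus tcp u,v,z [-0.0411, 0.151, -0.0017] tool shift [-0.0111  0.0386  0.1513]
R knob0 minus tcp u,v,z [-0.0421, -0.0007, -0.0017] tool shift [-0.0102  0.0409 -0.0004]
9.7 [-3.22 -1.24  0.4 ] 0.0005875497082307718
u in tool [ 0.282 -0.959 -0.006]
```

```bash
python3 -m creep '[{"translation":[-0.008,0.024,0],"twist":[0,0,0],"hand":0},{"translation":[-0.009,0.024,0.045],"twist":[0,0,0],"hand":0},{"translation":[-0.009,0.024,0.09],"twist":[0,0,0],"hand":0},{"translation":[-0.009,0.024,0.132],"twist":[0,0,0],"hand":0},{"translation":[-0.009,0.024,0.149],"twist":[0,0,0],"hand":0}]'; python3 -m creep '[{"translation":[0.002,-0.006,0],"twist":[0,0,0],"hand":0},{"translation":[0.003,-0.01,0],"twist":[0,0,0],"hand":0},{"translation":[0.004,-0.014,0],"twist":[0,0,0],"hand":0},{"translation":[0.005,-0.017,0],"twist":[0,0,0],"hand":0}]'; python3 m.py
```

```text
time: 10.2
tool_pos: [0.5411, 0.3466, 0.0774]
tool_rot: [-1.593, 1.283, -0.272]
contact_force: [0.7, -0.8, 0.7]
opening: 0.0006
time: 10.6
tool_pos: [0.5586, 0.3408, 0.0774]
tool_rot: [-1.595, 1.283, -0.276]
contact_force: [-3.0, 0.7, 1.1]
opening: 0.0001
L knob0 minus tcp u,v,z [-0.0333, -0.0014, -0.0024] tool shift [-0.0072  0.0326 -0.0012]
R knob0 minus tcp u,v,z [-0.0343, -0.1531, -0.0024] tool shift [-0.0068  0.035  -0.1529]
10.6 [-2.97  0.69  1.08] 0.00010885441883474507
u in tool [ 0.283 -0.959 -0.007]
```

```bash
python3 -m creep '[{"translation":[0.001,-0.003,0],"twist":[0,0,0],"hand":0},{"translation":[0.002,-0.006,0],"twist":[0,0,0],"hand":0},{"translation":[0.0025,-0.009,0],"twist":[0,0,0],"hand":0}]'; python3 -m creep '[{"translation":[0.001,-0.003,0],"twist":[0,0,0],"hand":0},{"translation":[0.002,-0.006,0],"twist":[0,0,0],"hand":0},{"translation":[0.0025,-0.008,0],"twist":[0,0,0],"hand":0}]'; python3 m.py
```

```text
time: 10.9
tool_pos: [0.5675, 0.3379, 0.0774]
tool_rot: [-1.597, 1.284, -0.279]
contact_force: [-1.5, 0.1, -0.8]
opening: 0.0004
time: 11.2
tool_pos: [0.576, 0.3359, 0.0773]
tool_rot: [-1.596, 1.284, -0.277]
contact_force: [-1.8, 2.0, 0.0]
opening: 0.0004
L knob0 minus tcp u,v,z [-0.0514, -0.0012, -0.0023] tool shift [-0.0123  0.0499 -0.0008]
R knob0 minus tcp u,v,z [-0.0524, -0.1529, -0.0023] tool shift [-0.0119  0.0522 -0.1526]
11.2 [-1.82  1.95  0.03] 0.000419797755234552
u in tool [ 0.283 -0.959 -0.007]
```

Run:
```python
from h import *
im=robot.read_camera("top");cv2.imwrite("pics/a3.png",cv2.resize(im[80:330,240:440],None,fx=2.4,fy=2.4))
```

```text
(no output)
```

View pics/a3.png

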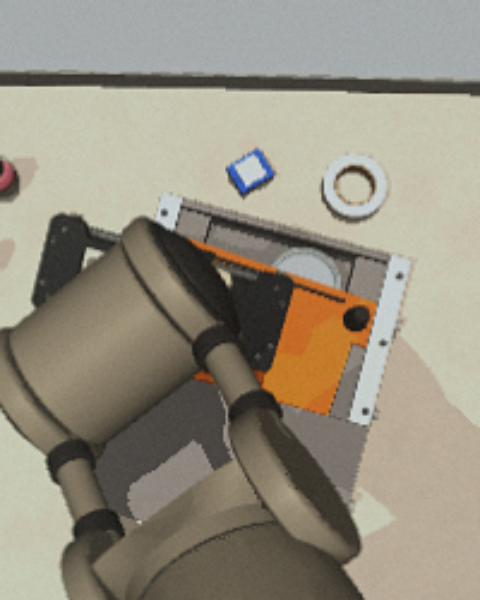

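```bash
python3 -m creep '[{"translation":[-0.007,0.024,0],"twist":[0,0,0],"hand":0},{"translation":[-0.007,0.024,-0.045],"twist":[0,0,0],"hand":0},{"translation":[-0.007,0.024,-0.09],"twist":[0,0,0],"hand":0},{"translation":[-0.007,0.024,-0.132],"twist":[0,0,0],"hand":0},{"translation":[-0.007,0.021,-0.15],"twist":[0,0,0],"hand":0}]'; python3 -m creep '[{"translation":[0.002,-0.006,0],"twist":[0,0,0],"hand":0},{"translation":[0.003,-0.01,0],"twist":[0,0,0],"hand":0},{"translation":[0.004,-0.013,0],"twist":[0,0,0],"hand":0},{"translation":[0.005,-0.016,0],"twist":[0,0,0],"hand":0},{"translation":[0.0055,-0.019,0],"twist":[0,0,0],"hand":0}]'; python3 m.py
```

```text
time: 11.75
tool_pos: [0.5158, 0.1931, 0.0791]
tool_rot: [-1.603, 1.285, -0.285]
contact_force: [0.2, -0.4, 0.1]
opening: 0.0004
time: 12.25
tool_pos: [0.5345, 0.1891, 0.0788]
tool_rot: [-1.606, 1.286, -0.287]
contact_force: [-3.9, 0.5, 1.5]
opening: 0.0001
L knob0 minus tcp u,v,z [-0.0491, 0.1513, -0.0038] tool shift [-0.0113  0.0468  0.1518]
R knob0 minus tcp u,v,z [-0.0501, -0.0004, -0.0038] tool shift [-0.0105  0.0492  0.    ]
12.25 [-3.89  0.5   1.54] 0.0001336608693128293
u in tool [ 0.281 -0.959 -0.007]
```

Right ≈ +74; push to about +86.

```bash
python3 -m creep '[{"translation":[0.001,-0.003,0],"twist":[0,0,0],"hand":0},{"translation":[0.002,-0.006,0],"twist":[0,0,0],"hand":0},{"translation":[0.0025,-0.008,0],"twist":[0,0,0],"hand":0}]'; python3 -m creep '[{"translation":[0.001,-0.003,0],"twist":[0,0,0],"hand":0},{"translation":[0.0015,-0.005,0],"twist":[0,0,0],"hand":0}]'; python3 m.py
```

```text
time: 12.55
tool_pos: [0.5428, 0.1873, 0.0783]
tool_rot: [-1.606, 1.286, -0.287]
contact_force: [-2.7, 0.0, -0.4]
opening: 0.0004
time: 12.75
tool_pos: [0.548, 0.1859, 0.0781]
tool_rot: [-1.607, 1.287, -0.288]
contact_force: [-3.9, -1.9, 0.9]
opening: 0.0002
L knob0 minus tcp u,v,z [-0.0629, 0.1509, -0.0031] tool shift [-0.0158  0.0598  0.1514]
R knob0 minus tcp u,v,z [-0.0639, -0.0008, -0.0031] tool shift [-0.0149  0.0623 -0.0003]
12.75 [-3.9  -1.87  0.86] 0.00021741202944189215
u in tool [ 0.28  -0.96  -0.007]
```

```bash
python3 -m creep '[{"translation":[-0.007,0.024,0],"twist":[0,0,0],"hand":0},{"translation":[-0.007,0.024,0.045],"twist":[0,0,0],"hand":0},{"translation":[-0.007,0.024,0.09],"twist":[0,0,0],"hand":0},{"translation":[-0.007,0.024,0.132],"twist":[0,0,0],"hand":0},{"translation":[-0.007,0.024,0.149],"twist":[0,0,0],"hand":0}]'; python3 -m creep '[{"translation":[0.002,-0.006,0],"twist":[0,0,0],"hand":0},{"translation":[0.003,-0.01,0],"twist":[0,0,0],"hand":0},{"translation":[0.004,-0.014,0],"twist":[0,0,0],"hand":0},{"translation":[0.005,-0.017,0],"twist":[0,0,0],"hand":0},{"translation":[0.0055,-0.019,0],"twist":[0,0,0],"hand":0}]'; python3 m.py
```

```text
time: 13.25
tool_pos: [0.5629, 0.3405, 0.0773]
tool_rot: [-1.593, 1.283, -0.272]
contact_force: [0.5, 0.1, -0.3]
opening: 0.0008
time: 13.75
tool_pos: [0.5821, 0.3344, 0.0773]
tool_rot: [-1.595, 1.284, -0.275]
contact_force: [-2.8, 1.0, 0.1]
opening: 0.0003
L knob0 minus tcp u,v,z [-0.0576, -0.0013, -0.0023] tool shift [-0.0141  0.056  -0.0008]
R knob0 minus tcp u,v,z [-0.0587, -0.153, -0.0023] tool shift [-0.0137  0.0584 -0.1525]
13.75 [-2.82  0.96  0.1 ] 0.00034977542901671737
u in tool [ 0.282 -0.959 -0.008]
```

Left ≈ +82; continue.

```bash
python3 -m creep '[{"translation":[0.001,-0.003,0],"twist":[0,0,0],"hand":0},{"translation":[0.002,-0.006,0],"twist":[0,0,0],"hand":0}]'; python3 -m creep '[{"translation":[0.001,-0.003,0],"twist":[0,0,0],"hand":0},{"translation":[0.0015,-0.005,0],"twist":[0,0,0],"hand":0}]'; python3 m.py; python3 -m creep '[{"translation":[0.001,-0.003,0],"twist":[0,0,0],"hand":0}]'
```

```text
time: 13.95
tool_pos: [0.5882, 0.3325, 0.0771]
tool_rot: [-1.596, 1.285, -0.276]
contact_force: [-3.0, 1.0, 1.5]
opening: 0.0003
time: 14.15
tool_pos: [0.5936, 0.3313, 0.0772]
tool_rot: [-1.594, 1.284, -0.274]
contact_force: [-2.4, 2.2, 1.2]
opening: 0.0
L knob0 minus tcp u,v,z [-0.0696, -0.0012, -0.0022] tool shift [-0.0175  0.0674 -0.0006]
R knob0 minus tcp u,v,z [-0.0706, -0.1529, -0.0022] tool shift [-0.0172  0.0698 -0.1524]
14.15 [-2.37  2.16  1.24] 3.840692598738258e-05
u in tool [ 0.282 -0.959 -0.008]
time: 14.25
tool_pos: [0.5968, 0.3307, 0.0772]
tool_rot: [-1.593, 1.284, -0.273]
contact_force: [-2.9, 1.7, 0.3]
opening: 0.0007
```

```bash
python3 -m creep '[{"translation":[-0.007,0.023,0],"twist":[0,0,0],"hand":0},{"translation":[-0.007,0.024,-0.045],"twist":[0,0,0],"hand":0},{"translation":[-0.007,0.024,-0.09],"twist":[0,0,0],"hand":0},{"translation":[-0.007,0.024,-0.132],"twist":[0,0,0],"hand":0},{"translation":[-0.007,0.021,-0.15],"twist":[0,0,0],"hand":0}]'; python3 -m creep '[{"translation":[0.002,-0.006,0],"twist":[0,0,0],"hand":0},{"translation":[0.003,-0.01,0],"twist":[0,0,0],"hand":0},{"translation":[0.004,-0.013,0],"twist":[0,0,0],"hand":0},{"translation":[0.005,-0.016,0],"twist":[0,0,0],"hand":0}]'; python3 m.py;python3 -m creep '[{"translation":[0.001,-0.003,0],"twist":[0,0,0],"hand":0}]'
```

```text
time: 14.75
tool_pos: [0.5369, 0.1878, 0.0788]
tool_rot: [-1.599, 1.285, -0.281]
contact_force: [0.1, -0.3, -0.0]
opening: 0.0005
time: 15.15
tool_pos: [0.5528, 0.1844, 0.0782]
tool_rot: [-1.602, 1.287, -0.282]
contact_force: [-5.6, 0.3, 4.7]
opening: 0.0008
L knob0 minus tcp u,v,z [-0.068, 0.1511, -0.0032] tool shift [-0.0169  0.0647  0.1517]
R knob0 minus tcp u,v,z [-0.069, -0.0006, -0.0032] tool shift [-0.0163  0.0671 -0.    ]
15.15 [-5.64  0.32  4.72] 0.0008289741940875958
u in tool [ 0.28  -0.96  -0.007]
time: 15.25
tool_pos: [0.5555, 0.1845, 0.0777]
tool_rot: [-1.605, 1.288, -0.284]
contact_force: [-3.7, 0.0, 2.1]
opening: 0.0003
```

```bash
for i in 1; do python3 -m creep '[{"translation":[0.0005,-0.003,0],"twist":[0,0,0],"hand":0}]';python3 -m creep '[{"translation":[0.0005,-0.003,0],"twist":[0,0,0],"hand":0}]'; python3 m.py;done
python3 - <<'E'
from h import *
im=robot.read_camera("top");cv2.imwrite("pics/a4.png",cv2.resize(im[130:290,260:440],None,fx=3.3,fy=3.3))
E
```

```text
time: 15.35
tool_pos: [0.5581, 0.1846, 0.0776]
tool_rot: [-1.608, 1.289, -0.286]
contact_force: [-2.3, -0.9, 1.3]
opening: 0.0005
time: 15.45
tool_pos: [0.5609, 0.1846, 0.0775]
tool_rot: [-1.61, 1.29, -0.287]
contact_force: [-2.3, -1.2, 0.8]
opening: 0.0005
L knob0 minus tcp u,v,z [-0.0758, 0.1489, -0.0025] tool shift [-0.0197  0.0715  0.1498]
R knob0 minus tcp u,v,z [-0.0768, -0.0028, -0.0025] tool shift [-0.0188  0.0745 -0.0019]
15.45 [-2.34 -1.19  0.8 ] 0.0004677688638459505
u in tool [ 0.277 -0.961 -0.011]
```

View pics/a4.png

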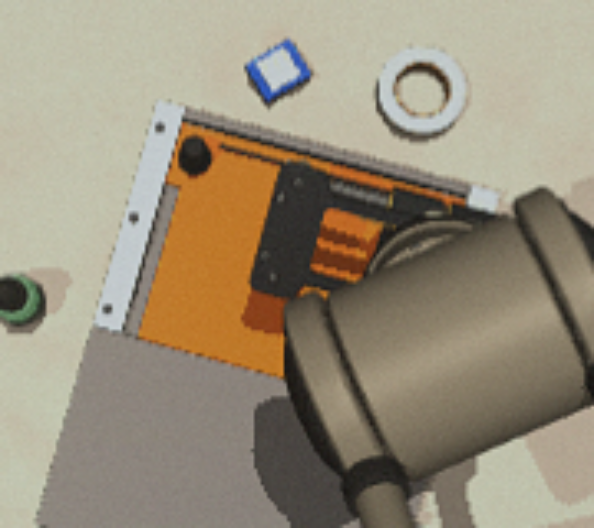

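```bash
python3 -m creep '[{"translation":[0.0005,-0.003,0],"twist":[0,0,0],"hand":0}]';python3 -m creep '[{"translation":[0.0005,-0.003,0],"twist":[0,0,0],"hand":0}]';python3 m.py
```

```text
time: 15.6
tool_pos: [0.5641, 0.184, 0.0775]
tool_rot: [-1.611, 1.291, -0.288]
contact_force: [-7.2, 0.7, 1.2]
opening: 0.0002
time: 15.7
tool_pos: [0.5651, 0.1835, 0.0773]
tool_rot: [-1.618, 1.295, -0.295]
contact_force: [-18.6, 5.9, 12.8]
opening: 0.0005
L knob0 minus tcp u,v,z [-0.08, 0.1489, -0.0023] tool shift [-0.021   0.0756  0.1498]
R knob0 minus tcp u,v,z [-0.0811, -0.0028, -0.0023] tool shift [-0.0198  0.0787 -0.0019]
15.7 [-18.58   5.89  12.84] 0.0004733607559131517
u in tool [ 0.272 -0.962 -0.011]
```

```bash
python3 -m creep '[{"translation":[-0.007,0.023,0],"twist":[0,0,0],"hand":0},{"translation":[-0.007,0.024,0.045],"twist":[0,0,0],"hand":0},{"translation":[-0.007,0.024,0.09],"twist":[0,0,0],"hand":0},{"translation":[-0.007,0.024,0.13],"twist":[0,0,0],"hand":0},{"translation":[-0.006,0.021,0.147],"twist":[0,0,0],"hand":0}]'; python3 -m creep '[{"translation":[0.002,-0.006,0],"twist":[0,0,0],"hand":0},{"translation":[0.003,-0.01,0],"twist":[0,0,0],"hand":0},{"translation":[0.004,-0.013,0],"twist":[0,0,0],"hand":0},{"translation":[0.0045,-0.016,0],"twist":[0,0,0],"hand":0}]'; python3 m.py;python3 -m creep '[{"translation":[0.001,-0.003,0],"twist":[0,0,0],"hand":0}]'
```

```text
time: 16.2
tool_pos: [0.5815, 0.3355, 0.0761]
tool_rot: [-1.605, 1.292, -0.279]
contact_force: [-0.5, -0.1, 0.2]
opening: 0.0001
time: 16.6
tool_pos: [0.598, 0.3299, 0.0762]
tool_rot: [-1.606, 1.293, -0.282]
contact_force: [-0.5, 0.7, -0.9]
opening: 0.0005
L knob0 minus tcp u,v,z [-0.0742, -0.0011, -0.0012] tool shift [-0.0192  0.0717 -0.0001]
R knob0 minus tcp u,v,z [-0.0752, -0.1528, -0.0012] tool shift [-0.0186  0.0749 -0.1519]
16.6 [-0.54  0.65 -0.93] 0.0004576535100470746
u in tool [ 0.274 -0.961 -0.012]
time: 16.7
tool_pos: [0.601, 0.3283, 0.0761]
tool_rot: [-1.607, 1.294, -0.284]
contact_force: [-5.7, 4.1, 1.0]
opening: 0.0003
```

```bash
python3 -m creep '[{"translation":[0.0007,-0.0025,0],"twist":[0,0,0],"hand":0}]';python3 -m creep '[{"translation":[0.0005,-0.002,0],"twist":[0,0,0],"hand":0}]';python3 m.py
```

```text
time: 16.8
tool_pos: [0.6018, 0.328, 0.076]
tool_rot: [-1.605, 1.297, -0.284]
contact_force: [-15.7, 9.3, 10.0]
opening: 0.0006
time: 16.9
tool_pos: [0.6017, 0.3281, 0.076]
tool_rot: [-1.606, 1.302, -0.285]
contact_force: [-12.6, 5.6, 6.1]
opening: 0.0007
L knob0 minus tcp u,v,z [-0.0782, -0.0003, -0.001] tool shift [-0.0198  0.0757  0.0005]
R knob0 minus tcp u,v,z [-0.0792, -0.152, -0.001] tool shift [-0.0191  0.0784 -0.1513]
16.9 [-12.6    5.59   6.1 ] 0.0007193734123297736
u in tool [ 0.266 -0.964 -0.009]
```

```bash
python3 -m creep '[{"translation":[-0.01,0.03,0],"twist":[0,0,0],"hand":0},{"translation":[-0.05,0.05,0],"twist":[0,0,0],"hand":0},{"translation":[-0.095,0.09,0],"twist":[0,0,0],"hand":0},{"translation":[-0.12,0.13,0],"twist":[0,0,0],"hand":0},{"translation":[-0.14,0.17,0],"twist":[0,0,0],"hand":0}]'; python3 -m creep '[{"translation":[-0.02,0.04,0],"twist":[0,0,0],"hand":0},{"translation":[-0.04,0.08,0],"twist":[0,0,0],"hand":0},{"translation":[-0.04,0.1,0],"twist":[0,0,0],"hand":0}]'
python3 - <<'E'
from h import *
im=robot.read_camera("top");cv2.imwrite("pics/t5.png",im);cv2.imwrite("pics/a5.png",cv2.resize(im[140:260,270:430],None,fx=4.5,fy=4.5,interpolation=2))
g=robot.read_camera("wrist");cv2.imwrite("pics/w5.png",g)
E
```

```text
time: 17.4
tool_pos: [0.4081, 0.3785, 0.1674]
tool_rot: [-1.596, 1.3, -0.277]
contact_force: [-0.6, 1.0, 0.8]
opening: 0.0005
time: 17.7
tool_pos: [0.3023, 0.4062, 0.1813]
tool_rot: [-1.582, 1.299, -0.262]
contact_force: [0.8, -0.6, 0.0]
opening: 0.0008
```

View pics/a5.png

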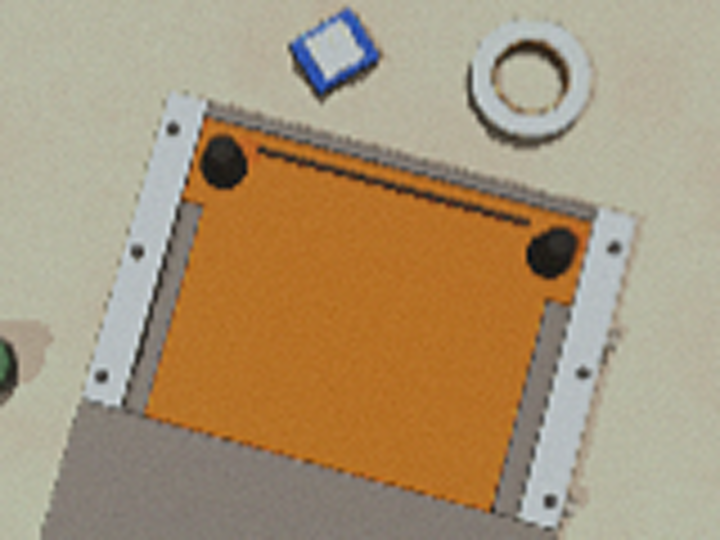

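View pics/w5.png

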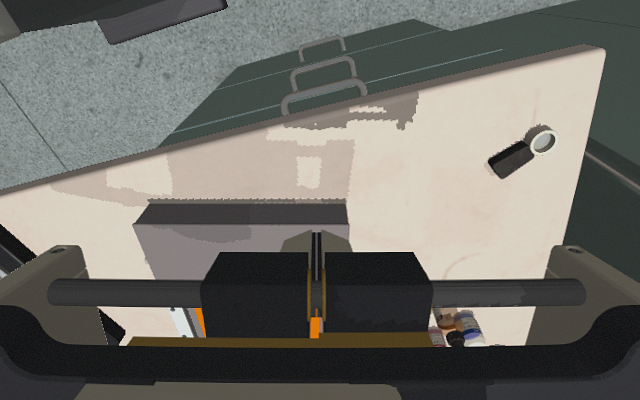

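Run:
```python
from h import *
u=np.array([.966,-.257,0])
im=cv2.imread("pics/t5.png");k=(im.max(2)<50).astype(np.uint8);n,_,st,ce=cv2.connectedComponentsWithStats(k)
b=[c for c,s in zip(ce[1:],st[1:]) if 40<s[4]<120 and 290<c[0]<410 and 150<c[1]<220];print(b)
P=ray("top",b,np.full(len(b),.06));print(P,P@u-np.array([[.526,.348,0],[.486,.2016,0]])[:len(P)]@u, "yaw",np.arctan2(-(P[0]-P[1])[0],(P[0]-P[1])[1]))
m=orange(im); m[:150]=0
top=lambda x:np.flatnonzero(m[150:230,x])[0]+150
xs=np.array([x for x in range(320,395,4)]);ys=np.array([top(x) for x in xs]);E=ray("top",np.c_[xs,ys],np.full(len(xs),.035))
f=np.polyfit(E[:,1],E[:,0],1);print("orange edge angle",np.arctan(f[0]))
# grey wall outer far edge: lip corners
# lip screw holes: lip direction
q=np.array([(172,129),(101,377),(614,248),(549,502)])/4.5+[270,140];S=ray("top",q,np.full(4,.0405));
for i in(0,2):d=S[i]-S[i+1];print("lip yaw",np.arctan2(d[1],d[0]))
d=S[0]-S[2];print("cross yaw",np.arctan2(-d[0],d[1]));print("knob behind far screw:",S[0]@u-P[0]@u,S[2]@u-P[1]@u)
for x in(325,355,385):print(x,top(x),im[top(x)-8:top(x)+2,x].tolist())
```

```text
[array([319.30379747, 176.27848101]), array([391.83333333, 195.94871795])]
[[0.61927194 0.3251354  0.06      ]
 [0.58229636 0.17744782 0.06      ]] [0.09597689 0.09922939] yaw -0.2453207187867777
orange edge angle 0.24218279863430717
lip yaw -0.2449882146097732
lip yaw -0.24455911650872156
cross yaw -0.24379469746217303
knob behind far screw: 0.01269007597823768 0.013873967168490209
325 169 [[163, 184, 186], [161, 182, 183], [163, 184, 185], [145, 166, 175], [116, 126, 136], [108, 112, 123], [119, 126, 130], [71, 79, 92], [33, 95, 157], [39, 103, 184]]
355 177 [[160, 177, 182], [159, 179, 182], [158, 175, 184], [142, 162, 172], [130, 138, 143], [114, 119, 127], [122, 125, 135], [71, 78, 83], [37, 92, 154], [43, 117, 192]]
385 185 [[154, 174, 180], [154, 174, 179], [160, 179, 186], [144, 164, 175], [113, 128, 137], [105, 111, 120], [120, 125, 133], [80, 85, 92], [40, 92, 154], [35, 114, 185]]
```

```bash
python3 -c "
from cell import robot
s=robot.observe();print(s['time'],s['contact_force'].round(2));print(robot.hand_in())"
```

```text
17.8 [ 0.72 -0.82  0.14]
the job is handed in; nothing more can be done
None
```

I slid the cover shut by pushing its two knobs alternately with the closed fingertips, changing sides about every 10 to 20 mm. I handed the job in at 17.8 s, and no verdict is reported.

- **Forces:** Sliding mostly read 2 to 8 N in the readings I took, with no clear jam on the way. At the end stop each knob went solid, at about 23 N on the right and 21 N on the left. That is more than the suggested 8 N but well below the 60 N limit.
- **Squareness:** In the last top picture the cover lies at about -0.243 rad (knob line -0.245, front edge -0.242). The chamber's lips lie at -0.245 rad.
- **Gap at the far wall:** It shows as the same one-pixel dark line at all three places checked, left, middle and right.
- **Travel:** The picture gives 96 mm (left) and 99 mm (right). The arm readings give roughly 102 and 104 mm, a difference I put down to the arm flexing under force and camera error. I did not measure the distance to the home points directly. "Fully shut" rests on both ends stopping hard while the cover was square.
- **Bystanders:** The box and tape look undisturbed in the last picture. The bottle is only partly in that crop and looks undisturbed. I did not measure how far any of them moved.
- **Robot:** At hand-in it was clear of everything, reading about 1 N, which is sensor noise. I tilted the tool about 0.3 rad for the second half of the travel so the wrist stayed clear of the shelf.

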